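# Lock down the bag sealer's cover plate

## Task

The bag sealer's cover plate is back on, but two of its three sprung quarter-turn studs still stand proud. Push each of those two in against its spring, turn it a quarter turn clockwise (seen from above) until it locks, and let go. Leave the stud that is already locked locked, and do not disturb the jar, the carton and the tape roll.

Things in the scene. Friction and masses are not known exactly. Their poses are not given: they have to be found in the camera images.
- sealer: white bench-top bag sealer, fixed to the table, 190 (x) x 350 (y) x 70 mm high; origin under its centre, on the table. Three studs stand in a row on its steel cover plate (70 mm up), at its x = -20 mm and y = -110, 0, +110 mm (which stud is where changes). Along its +x edge is a shut jaw bar, 77 mm high
- stud_a_wing (a point): grip point of stud a, which starts proud: an aluminium wing head 40 long (this frame's x) x 12 thick (y) x 30 mm tall, on a 12 mm round neck. The point is on the vertical turning axis, 18 mm above the wing's lower edge, 12 mm below its top; 106 mm above the table when proud. A proud wing points along the sealer's x, a locked one nearly along its y
- stud_b_wing (a point): the same point on stud b, alike, which also starts proud. The wings' lower edges are 15 mm above their flat dark 34 mm seat rings (3 mm high on the cover) when proud, about 10 mm when locked and 3 mm when fully pushed in
- stud_c_wing (a point): the same point on stud c, which starts already locked, about 5 mm lower and a quarter turn round
- stud_a_press (a joint): how far stud a is pushed in, m: 0 proud, 0.012 at the bottom stop, spring force 3 N at 0 to 8 N at the stop. It can turn only while pushed in more than 0.0085; at the end of the turn it springs back up into a notch and rests locked at about 0.005
- stud_a_turn (a joint): turn of stud a, rad, clockwise seen from above is positive: 0 when proud, 1.5 at the end stop. The notch is reached at about 1.37; let go there it stays locked; let go earlier it stays part-turned and deeper in, not locked. To free it, push in and turn back
- stud_b_press (a joint): the same for stud b
- stud_b_turn (a joint): the same for stud b
- stud_c_press (a joint): the same for stud c; starts locked at about 0.005
- stud_c_turn (a joint): the same for stud c; starts locked at 1.42 to 1.48
- jar_center (a point): centre of a loose clear jar with an aluminium lid, 94 mm across, 150 mm tall, standing beside the sealer (its +y end); bystander
- carton_center (a point): centre of a loose small carton 90 x 120 x 70 mm high, beside the sealer (its -y end); bystander
- roll_center (a point): centre of a loose brown tape roll lying flat, 90 mm across, 48 mm high, beyond the sealer (its +x side); bystander

How it is judged:
By the outcome, as a careful person would: the job done as asked, in the order asked, and still so for the second after the job is handed in, with the robot touching nothing.
It also fails if it takes over 51 s, if anything falls off the work surface, if the arm or the gripper's body presses on something with over 40 N, if the wrist force passes 120 N, or if a joint passes its speed limit or range.

## Robot

A 6-joint arm with a two-finger parallel gripper is mounted at the origin on the work surface. World frame = base frame: x ahead of the robot, y to its left, z up, the work surface at z = 0. Lengths are in m, angles in rad, forces in N, time in s.
With the tool pointing down it reaches from about 0.3 to 0.775 m from the base axis. Payload 14.6 kg.
Tool frame: the origin (TCP) lies on the centre line of the jaws, within the pads' length; the fingertips stand 8 mm ahead of it and the grasp point (between the pads) lies 11 mm behind it; z points along the fingers, y is the direction in which the jaws open and shut (so a half turn about z gives the same grasp; the last joint's range is limited). The gripper opens to 85 mm and grips with 20 to 120 N. Pads are 22 mm wide; open, the fingers measure 114 mm over their backs; the gripper's body (76 mm by 85 mm) begins 54 mm behind the grasp point. The pads swing forward as they close: fully open they stand 13 mm farther back than shut.
Start: joints at [1.189, 0.3, 1.521, -0, 1.321, -0.067], TCP at [0.17, 0.523, 0.239] pointing down, gripper open.
Joint ranges: [-3.03, 3.03], [-0.79, 2.21], [0.23, 2.52], [-1.04, 4.18], [0, 3.07], [-2.55, 2.55]. Speed limits (rad/s): [2.22, 2.22, 2.57, 3.14, 3.14, 3.14].

## Interface

Orientations are given as [roll, pitch, yaw] about the fixed x, y, z axes, in that order (R = Rz(yaw) Ry(pitch) Rx(roll)).
In Python, from bench import get_state, snapshot, camera_info, job_done gives the robot as it stands. The module is installed in compiled form; this text tells all that it offers.
- The arm moves only by the tool apply_moves, never from a script. Its arguments are lists of equal length, an entry for each row: "xyz": the shift along the world's x, y, z in cm, a list of three; "rot": the turn, a rotation vector about the world's x, y, z in rad, a list of three. In form: {"xyz": [[tx, ty, tz], ...], "rot": [[rx, ry, rz], ...]}. A call has 1 to 20 rows; each row is the pose to reach, as a shift and turn from the pose commanded when the call began; what a row does not reach only later rows make up. A row lasts 1/8 s, in which the tool goes at most 62.5 mm and 10.7 degrees, less where a joint would pass 70% of its speed; a pose out of reach is approached as far as the arm can. A call with a gripper value outside its range is refused whole. "grip" is the closure in counts, from 0 (fully open) to 255 (shut), set as the call begins (left out, the last holds). The fingers move at their own pace and stop on an object; "squeeze" is the grip in N (left out, the last holds). Time passes only in rows, so rows that repeat a pose let the fingers close. It gives the time, the measured TCP pose, the force and the opening at its end, in the units of the state.
- get_state(): the state, without advancing time (a new reading comes with each control period).
- snapshot(name): name is "side" or "top" or "wrist"; returns (picture, depth): 384x512x3 uint8, red, green, blue; 384x512 float32, m along the optical axis (not along the pixel's ray), 0 where there is no reading.
- camera_info(name): a dict with "vfov" (degrees; the focal length in pixels is half the picture's height over the tangent of half this angle, whatever the lens; pixels are square), "cx", "cy" (the principal point, pixels), "rvec" (rotation vector, rad) and "tvec" (3), from world to camera coordinates, as OpenCV has them; the wrist camera has in their place "T_tool_cam" (4x4, takes a point from camera to tool coordinates, whose origin is the TCP and whose axes are the flange's). Camera axes: x right, y down, z forward; pixel columns grow to the right and rows downward; lengths in m; the calibration is good to about 2 mm. The wrist camera is an equidistant fisheye: a pixel r from the principal point sees the ray r / f radians off the axis. A picture is of the moment at which its call begins: read the wrist's pose just before it. camera_info takes no time and is no camera call.
- job_done(): hands the job in, once; it reports no verdict.
The state is a dict: "time": time; "q": joint angles; "joint_vel": joint speeds; "joint_efforts": joint torques, N m; "position": TCP position; "tcp_rot": TCP orientation; "force": force on the tool from outside, world axes, zero at the start; "ft_torque": the same for the moment, N m; "gripper_width": finger opening in m.
Only numpy, scipy, OpenCV 4.12 (cv2) and the standard library are available. Lean on these libraries where they do the work, as an engineer would, in place of code of your own. Each camera call takes 0.05 s, during which the arm holds its last target.

## Working session

There is one attempt and no reset: what is moved stays moved. The work goes in short steps, Python scripts to look and compute and a tool call to move; the robot and the scene stay as the last step left them, time stands still between calls to the robot, and variables do not carry over. Pictures are saved under pics/ and viewed, and the job is handed in when it is done.

Besides the shell and the picture viewer there is one more tool, called after "Call:" by a JSON object that holds its "name" and its "arguments", one argument or row to a line. apply_moves: Moves the arm, as the interface text tells. Its arguments: {"type":"object","properties":{"xyz":{"type":"array"},"rot":{"type":"array"},"grip":{"type":"number"},"squeeze":{"type":"number"}},"required":["xyz","rot"]}

```bash
mkdir -p pics; python3 - <<'E'
from bench import *
import cv2,numpy as np
s=get_state();print(s)
for n in("side","top"):
    p,d=snapshot(n);cv2.imwrite(f"pics/{n}0.png",p[:,:,::-1]);np.save(f"pics/{n}0.npy",d);print(n,camera_info(n))
print(camera_info("wrist"))
E
```

```text
{'time': 0.0, 'q': array([ 1.18938676e+00,  3.00495588e-01,  1.52159500e+00,  1.11438634e-05,
        1.32069207e+00, -6.66234977e-02]), 'joint_vel': array([-0.00086462, -0.00082093,  0.00124226,  0.0010365 , -0.00063185,
        0.00141002]), 'joint_efforts': array([ 2.62153735e-03, -5.43506384e+01, -3.61796594e+01,  2.59673038e-05,
        4.04199818e-03, -7.47432546e-05]), 'position': array([0.17021516, 0.52275923, 0.23870198]), 'tcp_rot': array([-3.14040600e+00, -8.99937685e-05,  2.82680376e+00]), 'force': array([ 0.85766276,  0.60239497, -0.36951714]), 'ft_torque': array([-0.03333946, -0.01445535,  0.02233591]), 'gripper_width': 0.08576514560890534}
side {'vfov': 51.16763151525082, 'cx': 256.9215491155152, 'cy': 191.59953530566492, 'rvec': array([ 0.294119  , -2.75796208,  1.24327523]), 'tvec': array([0.56691082, 0.12682942, 0.91917054])}
top {'vfov': 51.08709998649125, 'cx': 253.00934792287893, 'cy': 186.04958912937863, 'rvec': array([ 2.13795022, -2.1422227 ,  0.16591759]), 'tvec': array([0.02897192, 0.57701073, 1.03559551])}
{'vfov': 65.70646984690485, 'cx': 253.49316593328513, 'cy': 193.25265369632146, 'T_tool_cam': array([[-6.54227497e-04, -9.59770147e-01, -2.80786106e-01,
         7.03396513e-02],
       [ 9.99999778e-01, -6.64364283e-04, -5.90853536e-05,
         1.32515098e-03],
       [-1.29835902e-04, -2.80786082e-01,  9.59770368e-01,
        -1.35697207e-01],
       [ 0.00000000e+00,  0.00000000e+00,  0.00000000e+00,
         1.00000000e+00]])}
```

View pics/top0.png

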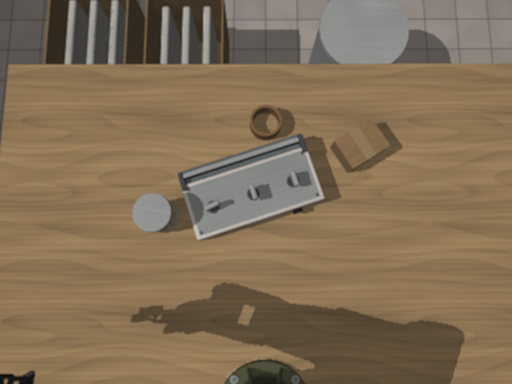

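View pics/side0.png

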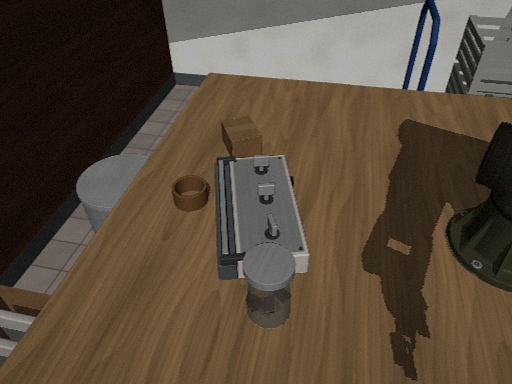

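```bash
cat > h.py <<'E'
import numpy as np,cv2
from bench import *
from scipy.spatial.transform import Rotation as R
def cam(n,s=None):
    c=camera_info(n);f=192/np.tan(np.radians(c['vfov'])/2)
    if n=="wrist":
        T=c['T_tool_cam'];Rt=R.from_euler('xyz',s['tcp_rot']).as_matrix()
        return f,c['cx'],c['cy'],Rt@T[:3,:3],Rt@T[:3,3]+s['position']
    Rw=cv2.Rodrigues(c['rvec'])[0]
    return f,c['cx'],c['cy'],Rw.T,-Rw.T@c['tvec']
def rays(n,uv,s=None):
    f,cx,cy,A,o=cam(n,s);uv=np.atleast_2d(np.float64(uv));x=(uv[:,0]-cx)/f;y=(uv[:,1]-cy)/f
    if n=="wrist":
        r=np.hypot(x,y)+1e-12;d=np.c_[x/r*np.sin(r),y/r*np.sin(r),np.cos(r)]
    else: d=np.c_[x,y,np.ones_like(x)]
    return o,d@A.T
def onplane(n,uv,z,s=None):
    o,d=rays(n,uv,s);return o+d*((z-o[2])/d[:,2])[:,None]
def cloud(n,depth,s=None):
    v,u=np.mgrid[:384,:512];o,d=rays(n,np.c_[u.ravel(),v.ravel()],s)
    A=cam(n,s)[3];zc=d@A[:,2];return (o+d*(depth.ravel()/zc)[:,None]).reshape(384,512,3)
E
python3 - <<'E'
from h import *
d=np.load("pics/top0.npy");P=cloud("top",d);im=cv2.imread("pics/top0.png")
print(P[250,100],P[213,152],P[190,235],P[140,365])
# plate
m=((P[:,:,2]>.06)&(P[:,:,2]<.085)).astype(np.uint8);m[:, :176]=0;m[:,326:]=0;m[:125]=0;m[245:]=0
m=cv2.morphologyEx(m,cv2.MORPH_OPEN,np.ones((3,3)))
n,l,st,_=cv2.connectedComponentsWithStats(m);k=1+np.argmax(st[1:,4]);q=P[l==k][:,:2].astype(np.float32)
print(st[k],cv2.minAreaRect(q))
m2=(P[:,:,2]>.093)&(P[:,:,2]<.14);m2=m2.astype(np.uint8);m2[:, :195]=0;m2[:,320:]=0;m2[:150]=0;m2[230:]=0
n,l,st,ce=cv2.connectedComponentsWithStats(m2)
for i in range(1,n):
  if st[i,4]>4:
    q=P[l==i];print(ce[i],st[i,4],q.mean(0),q[:,2].max(),cv2.minAreaRect(q[:,:2].astype(np.float32)))
cv2.imwrite("pics/topc.png",cv2.resize(im[120:250,130:400],None,fx=2.9,fy=2.9,interpolation=cv2.INTER_CUBIC))
E
```

```text
[ 0.4078972   0.44744436 -0.00175774] [0.49565877 0.27045473 0.14954756] [0.56289794 0.07510174 0.06902381] [ 0.69697976 -0.27170489  0.07066805]
[ 178  135  147  106 8171] ((0.5729978680610657, 0.033905431628227234), (0.18443667888641357, 0.3500017523765564), 18.142717361450195)
[294.4375 178.75  ] 96 [ 0.58453547 -0.07667542  0.11475381] 0.12342446469772572 ((0.5856786966323853, -0.07748346030712128), (0.03864360228180885, 0.012261372059583664), 18.195356369018555)
[253.42857143 191.97619048] 84 [0.55082629 0.02675535 0.11652298] 0.12156600175641508 ((0.5520146489143372, 0.026974722743034363), (0.03995617851614952, 0.011919734068214893), 17.681089401245117)
[211.95454545 205.86363636] 88 [0.51669999 0.13067413 0.11095979] 0.1175646983741262 ((0.5174263119697571, 0.13107679784297943), (0.011410619132220745, 0.03993140161037445), 26.454927444458008)
```

View pics/topc.png

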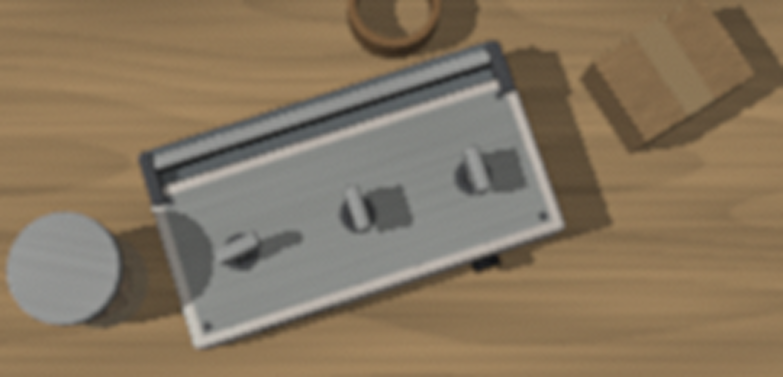

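Call:
{"name": "apply_moves", "arguments": {
  "xyz": [
    [2,-2.5,0],
    [5,-6.5,0],
    [8,-10.5,0],
    [11,-14.5,0],
    [14,-18.5,0],
    [17,-22.5,0],
    [20,-26.5,0],
    [23,-30.5,0],
    [26,-34.5,0],
    [29,-38.5,0],
    [32,-42,0],
    [35,-45.5,-1],
    [37,-48,-2],
    [38.2,-49.6,-3],
    [38.2,-49.6,-3],
    [38.2,-49.6,-3],
    [38.2,-49.6,-3]
  ],
  "rot": [
    [0,0,0.03],
    [0,0,0.08],
    [0,0,0.13],
    [0,0,0.18],
    [0,0,0.23],
    [0,0,0.28],
    [0,0,0.33],
    [0,0,0.38],
    [0,0,0.43],
    [0,0,0.48],
    [0,0,0.53],
    [0,0,0.58],
    [0,0,0.62],
    [0,0,0.631],
    [0,0,0.631],
    [0,0,0.631],
    [0,0,0.631]
  ],
  "grip": 0,
  "squeeze": 50
}}

```text
time: 2.22
position: [0.5521, 0.0276, 0.2098]
tcp_rot: [-3.141, 0.001, -2.825]
force: [0.6, -0.0, 0.8]
gripper_width: 0.0853
```

```bash
python3 - <<'E'
from h import *
s=get_state();p,d=snapshot("wrist");cv2.imwrite("pics/w1.png",p[:,:,::-1]);np.save("pics/w1.npy",d)
print(s['time'],s['q'],s['position'],s['tcp_rot'],s['force'])
P=cloud("wrist",d,s);np.save("pics/w1P.npy",P)
m2=((P[:,:,2]>.107)&(P[:,:,2]<.13)&(d>0.05)).astype(np.uint8)
n,l,st,ce=cv2.connectedComponentsWithStats(m2)
for i in range(1,n):
  if st[i,4]>50:
    q=P[l==i];print(ce[i],st[i],q.mean(0),np.median(q[:,2]),cv2.minAreaRect(q[:,:2].astype(np.float32)))
E
```

```text
2.225 [-1.62847356e-02  3.30961567e-01  1.55055743e+00  2.99648335e-05
  1.25936266e+00 -1.90398028e+00] [0.55210167 0.02761998 0.20981576] [-3.14138708e+00  6.81222618e-04 -2.82470253e+00] [ 0.62087153 -0.00283782  0.77831775]
[254.04794521 197.54657534] [247 173  15  50 730] [0.55231303 0.02861943 0.11832748] 0.11875945491201496 ((0.5535805821418762, 0.028981849551200867), (0.0396183580160141, 0.011547546833753586), 18.168190002441406)
[128.36338798 196.62704918] [118 174  21  47 732] [ 0.58564107 -0.07365747  0.11680051] 0.11832376490256076 ((0.5873486399650574, -0.07474793493747711), (0.03938087821006775, 0.012203367426991463), 17.960390090942383)
[469.40791738 208.5292599 ] [ 453  177   51   78 1162] [0.4972561  0.23592419 0.11862911] 0.1186254708392231 ((0.4978202283382416, 0.24441708624362946), (0.034592606127262115, 0.08713223785161972), 87.5246810913086)
[378.18983051 196.34745763] [358 187  42  20 590] [0.51927883 0.13148202 0.11308699] 0.11367432035137816 ((0.5201870799064636, 0.13294579088687897), (0.012731324881315231, 0.040012236684560776), 26.583438873291016)
```

View pics/w1.png

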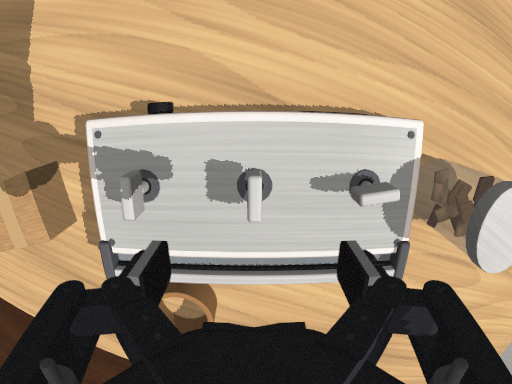

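Call:
{"name": "apply_moves", "arguments": {
  "xyz": [
    [0.1,0,-2],
    [0.1,0,-5],
    [0.1,0,-8],
    [0.1,0,-10],
    [0.1,0,-11],
    [0.1,0,-11.1],
    [0.1,0,-11.1]
  ],
  "rot": [
    [0,0,0],
    [0,0,0],
    [0,0,0],
    [0,0,0],
    [0,0,0],
    [0,0,0],
    [0,0,0]
  ]
}}

```text
time: 3.15
position: [0.5537, 0.027, 0.0992]
tcp_rot: [-3.141, 0.001, -2.825]
force: [0.2, 0.1, -0.5]
gripper_width: 0.0853
```

Call:
{"name": "apply_moves", "arguments": {
  "xyz": [
    [0,0,0],
    [0,0,0],
    [0,0,0],
    [0,0,0],
    [0,0,0],
    [0,0,0],
    [0,0,0],
    [0,0,0]
  ],
  "rot": [
    [0,0,0],
    [0,0,0],
    [0,0,0],
    [0,0,0],
    [0,0,0],
    [0,0,0],
    [0,0,0],
    [0,0,0]
  ],
  "grip": 255,
  "squeeze": 40
}}

```text
time: 4.15
position: [0.553, 0.0279, 0.0983]
tcp_rot: [3.14, -0.0, -2.825]
force: [-2.8, 6.9, 2.8]
gripper_width: 0.0112
```

```bash
python3 - <<'E'
from h import *
s=get_state();p,d=snapshot("wrist");cv2.imwrite("pics/w2.png",p[:,:,::-1])
print(s['time'],s['position'],s['tcp_rot'],s['force'],s['ft_torque'],s['gripper_width'])
E
```

```text
4.15 [0.5530274  0.0278969  0.09834558] [ 3.14013278e+00 -1.91976528e-04 -2.82506868e+00] [-2.81707296  6.88296146  2.79277458] [1.24255583 0.41034191 0.02258656] 0.011249998509948789
```

View pics/w2.png

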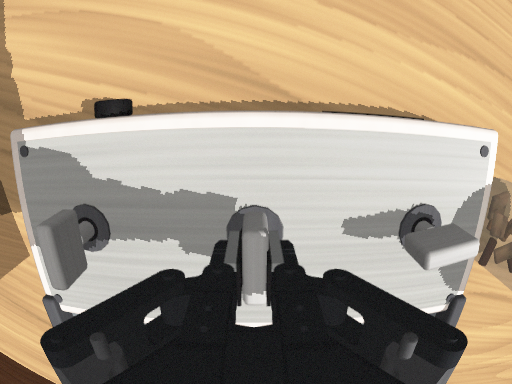

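Call:
{"name": "apply_moves", "arguments": {
  "xyz": [
    [-0.03,0.09,-0.2],
    [-0.03,0.09,-0.5],
    [-0.03,0.09,-0.8],
    [-0.03,0.09,-1.0],
    [-0.03,0.09,-1.1],
    [-0.03,0.09,-1.1],
    [-0.03,0.09,-1.1]
  ],
  "rot": [
    [0,0,0],
    [0,0,0],
    [0,0,0],
    [0,0,0],
    [0,0,0],
    [0,0,0],
    [0,0,0]
  ],
  "squeeze": 60
}}

```text
time: 5.08
position: [0.553, 0.0281, 0.0874]
tcp_rot: [3.141, 0.0, -2.825]
force: [-3.2, 4.7, 6.6]
gripper_width: 0.011
```

```bash
python3 - <<'E'
from h import *
s=get_state();p,d=snapshot("side");cv2.imwrite("pics/s3.png",cv2.resize(p[120:300,150:400,::-1],None,fx=3,fy=3))
print(s['time'],s['position'],s['tcp_rot'],s['force'],s['ft_torque'],s['gripper_width'])
E
```

```text
5.075 [0.55300655 0.02806958 0.08741704] [ 3.14125103e+00  1.63797674e-04 -2.82538018e+00] [-3.18318426  4.67785462  6.56476597] [0.57856099 0.65433913 0.05594367] 0.011042648262200305
```

View pics/s3.png

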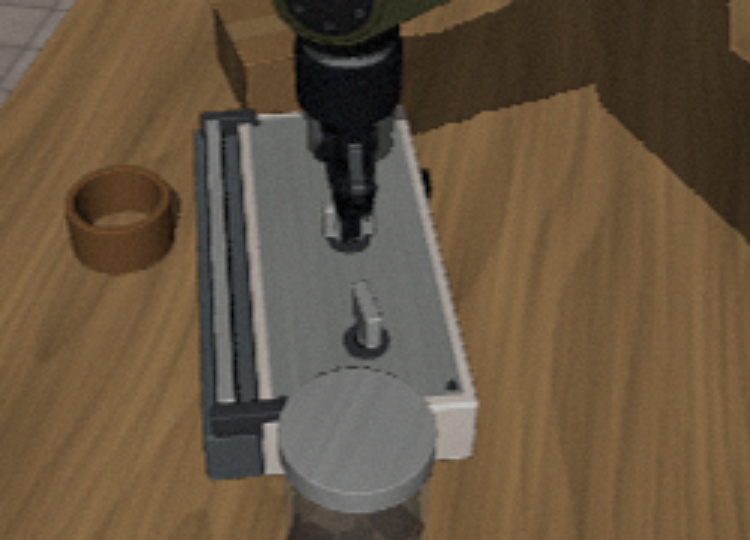

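Call:
{"name": "apply_moves", "arguments": {
  "xyz": [
    [0,0.05,-0.05],
    [0,0.05,-0.05],
    [0,0.05,-0.05],
    [0,0.05,-0.05],
    [0,0.05,-0.05],
    [0,0.05,-0.05]
  ],
  "rot": [
    [0,0,-0.05],
    [0,0,-0.15],
    [0,0,-0.25],
    [0,0,-0.35],
    [0,0,-0.45],
    [0,0,-0.5]
  ]
}}

```text
time: 5.88
position: [0.5529, 0.028, 0.0869]
tcp_rot: [-3.141, -0.0, 2.955]
force: [-4.1, -0.6, 8.0]
gripper_width: 0.0107
```

```bash
python3 - <<'E'
from h import *
s=get_state();p,d=snapshot("wrist");cv2.imwrite("pics/w4.png",p[:,:,::-1])
print(s['time'],s['position'],s['tcp_rot'],s['force'],s['ft_torque'],s['gripper_width'])
E
```

```text
5.875 [0.55287616 0.02803637 0.08687606] [-3.14111533e+00 -3.11456361e-04  2.95527156e+00] [-4.14046021 -0.5625625   7.96564686] [-0.23935965  0.84550606  0.04882803] 0.010668868225733446
```

View pics/w4.png

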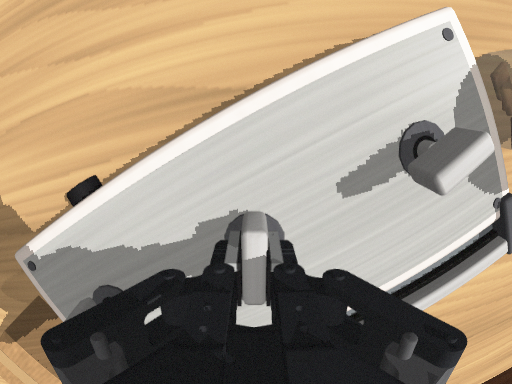

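Call:
{"name": "apply_moves", "arguments": {
  "xyz": [
    [-0.03,0,0],
    [-0.05,0,0],
    [-0.05,0,0],
    [-0.05,0,0],
    [-0.05,0,0],
    [-0.05,0,0],
    [-0.05,0,0],
    [-0.05,0,0],
    [-0.05,0,0],
    [-0.05,0,0],
    [-0.05,0,0],
    [-0.05,0,0]
  ],
  "rot": [
    [0,0,-0.1],
    [0,0,-0.2],
    [0,0,-0.3],
    [0,0,-0.4],
    [0,0,-0.5],
    [0,0,-0.6],
    [0,0,-0.7],
    [0,0,-0.8],
    [0,0,-0.9],
    [0,0,-0.95],
    [0,0,-0.96],
    [0,0,-0.96]
  ]
}}

```text
time: 7.42
position: [0.5525, 0.0281, 0.0869]
tcp_rot: [-3.141, 0.0, 1.997]
force: [-3.4, 0.3, 7.0]
gripper_width: 0.0111
```

```bash
python3 - <<'E'
from h import *
s=get_state()
print(s['time'],s['position'],s['tcp_rot'],s['force'],s['ft_torque'],s['gripper_width'])
E
```

```text
7.425 [0.55246835 0.02808637 0.08691749] [-3.14131641e+00  2.04919916e-04  1.99746700e+00] [-3.44587914  0.25420648  6.9840821 ] [-0.08784725  0.80741492 -0.01359938] 0.011107769199589695
```

Call:
{"name": "apply_moves", "arguments": {
  "xyz": [
    [0,0,0.2],
    [0,0,0.4],
    [0,0,0.6],
    [0,0,0.6]
  ],
  "rot": [
    [0,0,0],
    [0,0,0],
    [0,0,0],
    [0,0,0]
  ]
}}

```text
time: 7.92
position: [0.5525, 0.0281, 0.0928]
tcp_rot: [-3.141, 0.0, 1.998]
force: [-3.2, -0.1, 5.0]
gripper_width: 0.0113
```

Call:
{"name": "apply_moves", "arguments": {
  "xyz": [
    [0,0,0],
    [0,0,0],
    [0,0,0],
    [0,0,0],
    [0,0,0],
    [0,0,0]
  ],
  "rot": [
    [0,0,0],
    [0,0,0],
    [0,0,0],
    [0,0,0],
    [0,0,0],
    [0,0,0]
  ],
  "grip": 0
}}

```text
time: 8.68
position: [0.5525, 0.0284, 0.0928]
tcp_rot: [3.142, -0.0, 1.998]
force: [0.4, -0.4, 0.5]
gripper_width: 0.0853
```

Call:
{"name": "apply_moves", "arguments": {
  "xyz": [
    [0,0,1],
    [0,0,4],
    [0,0,7],
    [0,0,10],
    [0,0,11],
    [0,0,11],
    [0,0,11]
  ],
  "rot": [
    [0,0,0],
    [0,0,0],
    [0,0,0.05],
    [0,0,0.2],
    [0,0,0.35],
    [0,0,0.5],
    [0,0,0.5]
  ]
}}

```text
time: 9.55
position: [0.5525, 0.0284, 0.2035]
tcp_rot: [3.141, 0.001, 2.497]
force: [0.6, 0.0, 0.1]
gripper_width: 0.0857
```

```bash
python3 - <<'E'
from h import *
s=get_state();p,d=snapshot("wrist");cv2.imwrite("pics/w5.png",p[:,:,::-1])
print(s['time'],s['q'],s['position'],s['tcp_rot'],s['force'])
P=cloud("wrist",d,s)
m2=((P[:,:,2]>.104)&(P[:,:,2]<.13)&(d>0.05)).astype(np.uint8)
n,l,st,ce=cv2.connectedComponentsWithStats(m2)
for i in range(1,n):
  if st[i,4]>50:
    q=P[l==i];print(ce[i],st[i],q.mean(0),np.median(q[:,2]),cv2.minAreaRect(q[:,:2].astype(np.float32)))
E
```

```text
9.55 [-1.49064910e-02  3.37866809e-01  1.55668037e+00 -2.69357634e-05
  1.24630730e+00 -9.41031327e-01] [0.5525113  0.02836141 0.20348142] [3.14117854e+00 6.11602801e-04 2.49692962e+00] [0.59562349 0.02701859 0.05510867]
[421.20838184  20.42607683] [395   0  64  40 859] [0.51343852 0.23409419 0.11664211] 0.116710422533818 ((0.5176082253456116, 0.239061176776886), (0.06244860216975212, 0.013186506927013397), 28.684783935546875)
[334.01212121  87.21333333] [317  63  35  49 825] [0.51928156 0.13248974 0.11304334] 0.11370135601803669 ((0.5197210311889648, 0.13375899195671082), (0.012656299397349358, 0.04032403975725174), 26.5343074798584)
[253.77213542 197.48046875] [237 174  34  48 768] [0.55271231 0.03040977 0.11323384] 0.1138485292966658 ((0.5539757609367371, 0.029308032244443893), (0.012205460108816624, 0.04040119796991348), 24.327241897583008)
[187.02754821 290.16115702] [167 273  41  34 726] [ 0.58679865 -0.07204507  0.11525556] 0.11753903085749774 ((0.5876638889312744, -0.07475955039262772), (0.03994493559002876, 0.013759101741015911), 16.48138427734375)
```

View pics/w5.png

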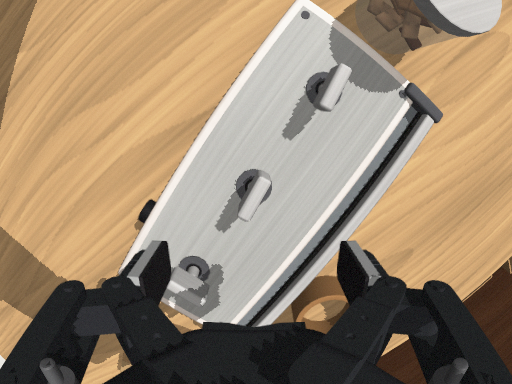

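Call:
{"name": "apply_moves", "arguments": {
  "xyz": [
    [0.8,-2.5,0],
    [1.7,-5.2,0],
    [2.6,-8,0],
    [3.42,-10.46,0],
    [3.42,-10.46,0],
    [3.42,-10.46,0],
    [3.42,-10.46,0],
    [3.42,-10.46,0],
    [3.42,-10.46,-2],
    [3.42,-10.46,-5],
    [3.42,-10.46,-8],
    [3.42,-10.46,-10],
    [3.42,-10.46,-10.45],
    [3.42,-10.46,-10.45],
    [3.42,-10.46,-10.45]
  ],
  "rot": [
    [0,0,0.12],
    [0,0,0.26],
    [0,0,0.4],
    [0,0,0.54],
    [0,0,0.68],
    [0,0,0.82],
    [0,0,0.961],
    [0,0,0.961],
    [0,0,0.961],
    [0,0,0.961],
    [0,0,0.961],
    [0,0,0.961],
    [0,0,0.961],
    [0,0,0.961],
    [0,0,0.961]
  ]
}}

```text
time: 11.48
position: [0.5871, -0.0763, 0.0993]
tcp_rot: [-3.141, 0.001, -2.825]
force: [0.3, 0.1, -0.0]
gripper_width: 0.0855
```

Call:
{"name": "apply_moves", "arguments": {
  "xyz": [
    [0,0,0],
    [0,0,0],
    [0,0,0],
    [0,0,0],
    [0,0,0],
    [0,0,0],
    [0,0,0],
    [0,0,0]
  ],
  "rot": [
    [0,0,0],
    [0,0,0],
    [0,0,0],
    [0,0,0],
    [0,0,0],
    [0,0,0],
    [0,0,0],
    [0,0,0]
  ],
  "grip": 255,
  "squeeze": 40
}}

```text
time: 12.48
position: [0.5867, -0.0762, 0.0983]
tcp_rot: [-3.142, 0.0, -2.824]
force: [-0.7, 0.7, 2.0]
gripper_width: 0.0113
```

```bash
python3 - <<'E'
from h import *
s=get_state();p,d=snapshot("wrist");cv2.imwrite("pics/w6.png",p[:,:,::-1])
print(s['time'],s['q'],s['position'],s['tcp_rot'],s['force'],s['ft_torque'],s['gripper_width'])
E
```

```text
12.475 [-1.91073556e-01  5.37893618e-01  1.53269474e+00  6.26483644e-06
  1.07093201e+00 -2.07911592e+00] [ 0.58671285 -0.07621006  0.09834016] [-3.14156228e+00  6.58213293e-05 -2.82434961e+00] [-0.73300134  0.72217449  2.0383687 ] [ 0.11046881  0.15175819 -0.05292353] 0.011303715925032081
```

View pics/w6.png

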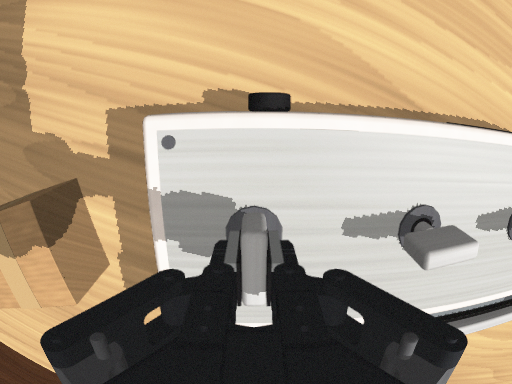

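Well centred on the last proud stud (wing at (255,260)), with almost no side load. I'll push it in and turn it.

Call:
{"name": "apply_moves", "arguments": {
  "xyz": [
    [0,0,-0.2],
    [0,0,-0.5],
    [0,0,-0.8],
    [0,0,-1.0],
    [0,0,-1.15],
    [0,0,-1.15],
    [0,0,-1.15]
  ],
  "rot": [
    [0,0,0],
    [0,0,0],
    [0,0,0],
    [0,0,0],
    [0,0,0],
    [0,0,0],
    [0,0,0]
  ],
  "squeeze": 60
}}

```text
time: 13.4
position: [0.5868, -0.0762, 0.0869]
tcp_rot: [-3.142, 0.0, -2.824]
force: [-2.8, 0.9, 7.4]
gripper_width: 0.011
```

Call:
{"name": "apply_moves", "arguments": {
  "xyz": [
    [0,0,0],
    [0,0,0],
    [0,0,0],
    [0,0,0],
    [0,0,0],
    [0,0,0]
  ],
  "rot": [
    [0,0,-0.05],
    [0,0,-0.15],
    [0,0,-0.25],
    [0,0,-0.35],
    [0,0,-0.45],
    [0,0,-0.5]
  ]
}}

```text
time: 14.15
position: [0.5868, -0.0762, 0.0869]
tcp_rot: [3.142, 0.0, 2.956]
force: [-2.8, 1.1, 7.0]
gripper_width: 0.0109
```

```bash
python3 - <<'E'
from h import *
s=get_state();p,d=snapshot("wrist");cv2.imwrite("pics/w7.png",p[:,:,::-1])
print(s['time'],s['position'],s['tcp_rot'],s['force'],s['ft_torque'],s['gripper_width'])
E
```

```text
14.15 [ 0.58675947 -0.0761909   0.08693844] [3.14153004e+00 2.02931499e-04 2.95646760e+00] [-2.77841693  1.09622706  6.9537667 ] [0.30367224 0.55959781 0.04967241] 0.010856856363514574
```

View pics/w7.png

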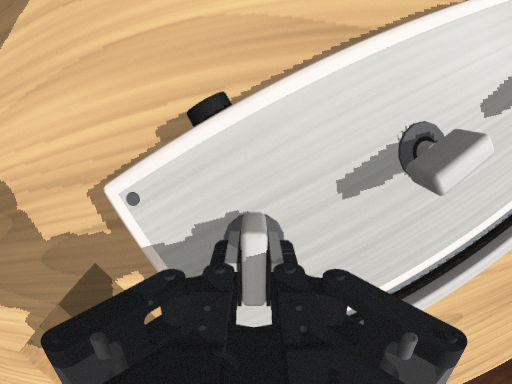

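The wing at (255,260) is turning with the jaws. I'll continue to the end of the turn, ease up and release.

Call:
{"name": "apply_moves", "arguments": {
  "xyz": [
    [-0.02,0,0],
    [-0.03,0,0],
    [-0.03,0,0],
    [-0.03,0,0],
    [-0.03,0,0],
    [-0.03,0,0],
    [-0.03,0,0],
    [-0.03,0,0],
    [-0.03,0,0],
    [-0.03,0,0],
    [-0.03,0,0],
    [-0.03,0,0]
  ],
  "rot": [
    [0,0,-0.1],
    [0,0,-0.2],
    [0,0,-0.3],
    [0,0,-0.4],
    [0,0,-0.5],
    [0,0,-0.6],
    [0,0,-0.7],
    [0,0,-0.8],
    [0,0,-0.9],
    [0,0,-0.95],
    [0,0,-0.96],
    [0,0,-0.96]
  ]
}}

```text
time: 15.7
position: [0.5868, -0.0761, 0.0871]
tcp_rot: [3.141, 0.0, 1.999]
force: [-0.4, 2.1, 7.2]
gripper_width: 0.011
```

Call:
{"name": "apply_moves", "arguments": {
  "xyz": [
    [0,0,0.2],
    [0,0,0.4],
    [0,0,0.6],
    [0,0,0.6]
  ],
  "rot": [
    [0,0,0],
    [0,0,0],
    [0,0,0],
    [0,0,0]
  ]
}}

```text
time: 16.2
position: [0.5867, -0.0761, 0.093]
tcp_rot: [3.141, 0.0, 1.999]
force: [1.3, 2.9, 5.1]
gripper_width: 0.011
```

Call:
{"name": "apply_moves", "arguments": {
  "xyz": [
    [0,0,0],
    [0,0,0],
    [0,0,0],
    [0,0,0],
    [0,0,0],
    [0,0,0]
  ],
  "rot": [
    [0,0,0],
    [0,0,0],
    [0,0,0],
    [0,0,0],
    [0,0,0],
    [0,0,0]
  ],
  "grip": 0
}}

```text
time: 16.95
position: [0.5864, -0.0763, 0.0928]
tcp_rot: [-3.142, 0.0, 1.999]
force: [0.5, 0.3, 1.2]
gripper_width: 0.0853
```

Call:
{"name": "apply_moves", "arguments": {
  "xyz": [
    [0,0,1],
    [0,0,4],
    [0,0,7],
    [0,0,10],
    [0,0,12],
    [-2,2,12],
    [-4,4,12],
    [-4,4,12],
    [-4,4,12]
  ],
  "rot": [
    [0,0,0],
    [0,0,0],
    [0,0,0.05],
    [0,0,0.2],
    [0,0,0.35],
    [0,0,0.5],
    [0,0,0.65],
    [0,0,0.7],
    [0,0,0.7]
  ]
}}

```text
time: 18.08
position: [0.5464, -0.0361, 0.2136]
tcp_rot: [3.141, 0.001, 2.699]
force: [0.8, 0.3, -0.4]
gripper_width: 0.0856
```

```bash
python3 - <<'E'
from h import *
s=get_state();p,d=snapshot("wrist");cv2.imwrite("pics/w8.png",p[:,:,::-1])
print(s['time'],s['q'],s['position'],s['tcp_rot'],s['force'])
P=cloud("wrist",d,s)
m2=((P[:,:,2]>.104)&(P[:,:,2]<.13)&(d>0.05)).astype(np.uint8)
n,l,st,ce=cv2.connectedComponentsWithStats(m2)
for i in range(1,n):
  if st[i,4]>50:
    q=P[l==i];print(ce[i],st[i],q.mean(0),np.median(q[:,2]),cv2.minAreaRect(q[:,:2].astype(np.float32)))
p,d=snapshot("top");cv2.imwrite("pics/top8.png",p[:,:,::-1])
E
```

```text
18.075 [-1.32892097e-01  3.16007137e-01  1.56117595e+00  1.21674343e-05
  1.26330333e+00 -1.26074665e+00] [ 0.54644798 -0.0361208   0.21362713] [3.14124409e+00 1.04994620e-03 2.69864702e+00] [ 0.81671732  0.32627174 -0.42790245]
[483.89991994  37.35548439] [ 468    0   44   74 1249] [0.49874476 0.23505263 0.11712099] 0.11718112961267113 ((0.5016258358955383, 0.24228164553642273), (0.08317412436008453, 0.031130079180002213), 3.831559419631958)
[413.12019231  87.53685897] [397  69  34  38 624] [0.51925679 0.13100599 0.1125592 ] 0.11357197442584452 ((0.5196179747581482, 0.1331682652235031), (0.012552335858345032, 0.03983382135629654), 26.345609664916992)
[325.52708058 168.80713342] [306 148  40  43 757] [0.55251579 0.02858628 0.11284852] 0.11368154653148116 ((0.5535550117492676, 0.0292398389428854), (0.013136467896401882, 0.040545374155044556), 24.52778434753418)
[233.04590164 249.99016393] [216 232  35  38 610] [ 0.58580027 -0.07348884  0.11285187] 0.11371352697987498 ((0.5874370336532593, -0.07491021603345871), (0.012227287515997887, 0.040514834225177765), 24.329811096191406)
```

View pics/w8.png

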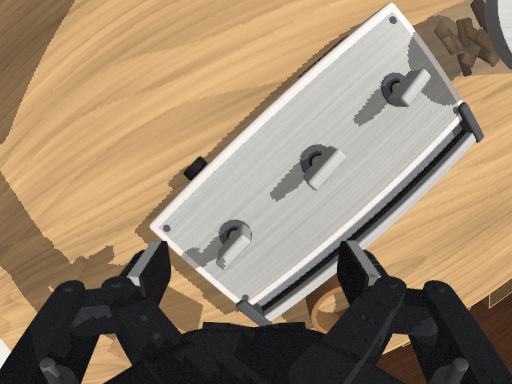

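View pics/top8.png

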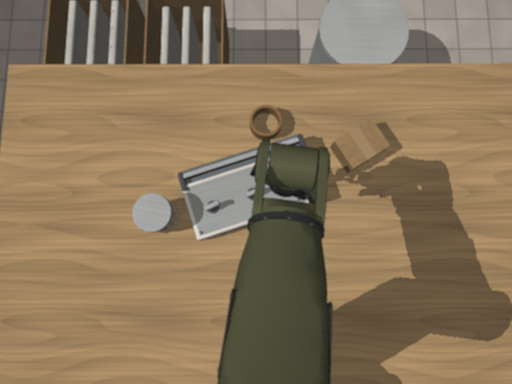

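All three wings show locked (tops at about 113.7 mm, angles 24–26°, at (233,250), (325,169) and (413,88)). The jar, carton and roll are where they started, at (152,213), (362,145) and (265,122) in the top view.

```bash
python3 -c "
from bench import *
print(job_done())"
```

```text
the job is handed in; nothing more can be done
None
```

I pushed in both proud studs (the middle one and the one at the carton end), turned each about 1.46 rad clockwise and let each spring up into its notch. I then released them, backed the arm off about 12 cm, and handed the job in at about 18 s.

- **Studs turned:** in the last wrist view their wing tops sit at 113.7 mm, down from about 118.5 mm. Both wings are turned about 84° from where they started, the same height as the stud that was already locked.
- **Already locked stud:** it is unchanged, at 26.3° against 26.5° at the start.
- **Jar, carton and roll:** they look unmoved in the top view. I compared them by eye, not by measurement.
- **Forces:** every force reading stayed under about 10 N. The middle stud was gripped about 1 mm off centre at first, a side load of about 7 N, and I corrected that before turning it.

No check failed. The top and wrist cameras placed the studs up to about 3 mm apart, and the near-zero side load on the second grip supported the position I used.

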